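# Reset the tell-tale pins of three check gauges

## Task

The three steel check gauges on the bench (one round, one six-sided, one square) have popped their tell-tale pins and must be reset for the next part: with the fingertips press the cap of each pin lightly straight down until the pin is nearly or fully in, first on the round gauge, then on the six-sided one, then on the square one. The pins stay where they are pushed; only the sprung caps come back up a little. Nothing is to be gripped or picked up: do not press hard, lift, tip or shift the gauges, and leave the other things on the bench alone.

Things in the scene. Friction and masses are not known exactly. Their poses are not given: they have to be found in the camera images.
- gauge_round: the round gauge: a plain cylinder 52 mm across on a 56 mm foot, 34 mm high, ground steel, 0.75 kg, loose on the bench; a sliding pin with a round cap stands up from the middle of its flat top. Origin: centre of its underside, z up
- cap_round (a point): centre of the top of the cap on the round gauge's pin: a steel disc 20 mm across, 5 mm thick. Untouched, it is 68 mm above the bench with the pin fully out, 54 mm with it fully in. The cap is sprung in the pin: it gives about 1.5 mm before the pin starts to move and, once the pin is fully in, up to 8 mm more at about 1 N per mm; let go, it springs back up from the pin
- pin_round (a joint): how far the pin (a 14 mm thick sleeve under the cap) of the round gauge is pushed into the body, in m: 0 fully out, when the sleeve stands 18 mm out of the gauge's flat top; 0.014 fully in, when 4 mm still show; at the start 0 to 0.003. It slides straight down against a steady friction of about 3 N and stays where it is left
- gauge_hexagonal: the six-sided gauge: a hexagonal block 54 mm across flats, 46 mm high, ground steel, 0.75 kg, loose on the bench; a sliding pin with a round cap stands up from the middle of its flat top. Origin: centre of its underside, z up
- cap_hexagonal (a point): centre of the top of the cap on the six-sided gauge's pin: a steel disc 20 mm across, 5 mm thick. Untouched, it is 80 mm above the bench with the pin fully out, 66 mm with it fully in. The cap is sprung in the pin: it gives about 1.5 mm before the pin starts to move and, once the pin is fully in, up to 8 mm more at about 1 N per mm; let go, it springs back up from the pin
- pin_hexagonal (a joint): how far the pin (a 14 mm thick sleeve under the cap) of the six-sided gauge is pushed into the body, in m: 0 fully out, when the sleeve stands 18 mm out of the gauge's flat top; 0.014 fully in, when 4 mm still show; at the start 0 to 0.003. It slides straight down against a steady friction of about 3 N and stays where it is left
- gauge_square: the square gauge: a square block 52 x 52 mm, 40 mm high, ground steel, 0.75 kg, loose on the bench; a sliding pin with a round cap stands up from the middle of its flat top. Origin: centre of its underside, z up
- cap_square (a point): centre of the top of the cap on the square gauge's pin: a steel disc 20 mm across, 5 mm thick. Untouched, it is 74 mm above the bench with the pin fully out, 60 mm with it fully in. The cap is sprung in the pin: it gives about 1.5 mm before the pin starts to move and, once the pin is fully in, up to 8 mm more at about 1 N per mm; let go, it springs back up from the pin
- pin_square (a joint): how far the pin (a 14 mm thick sleeve under the cap) of the square gauge is pushed into the body, in m: 0 fully out, when the sleeve stands 18 mm out of the gauge's flat top; 0.014 fully in, when 4 mm still show; at the start 0 to 0.003. It slides straight down against a steady friction of about 3 N and stays where it is left
- hex_bolt_m16: a hex bolt standing on its head, 28 mm wide, 71 mm tall; a loose bystander, to be left alone. Origin: centre of its underside
- gauge_block_2: a small steel gauge block lying flat, 20 x 30 x 9 mm; a loose bystander, to be left alone. Origin: centre of its underside
- brass_bush: a flanged brass bush, 48 mm across, 30 mm tall; a loose bystander, to be left alone. Origin: centre of its underside
- spur_gear: a dark spur gear with a boss, 56 mm across, 24 mm tall; a loose bystander, to be left alone. Origin: centre of its underside
- steel_ring: a ground steel ring lying flat, 52 mm across, 14 mm tall; a loose bystander, to be left alone. Origin: centre of its underside
- plug_gauge: a plug gauge lying flat, 106 mm long, 18 mm thick; a loose bystander, to be left alone. Origin: centre of its underside
Things that resemble listed ones, but are neither listed nor needed, are in the scene too. What is shaped like the gauge_hexagonal but orange, pink or yellow is not meant.

How it is judged:
By the outcome, as a careful person would: the job done as asked, in the order asked, and still so for the second after the job is handed in, with the robot touching nothing.
It also fails if it takes over 48 s, if anything falls off the work surface, if the arm or the gripper's body presses on something with over 40 N, if the wrist force passes 120 N, or if a joint passes its speed limit or range.

## Robot

A 6-joint arm with a two-finger parallel gripper is mounted at the origin on a cart in front of the work surface, level with it; the furniture and walls round the work are solid. World frame = base frame: x ahead of the robot, y to its left, z up, the work surface at z = 0. Lengths are in mm, angles in rad, forces in N, time in s.
With the tool pointing down it reaches from about 275 to 775 mm from the base axis. Payload 14.6 kg.
Tool frame: the origin (TCP) lies midway between the tips of the shut fingers; the grasp point (between the pads) lies 19 mm behind it (bot.tcp_to_grasp is the distance from the TCP to the grasp point, in mm); z points along the fingers, y is the direction in which the jaws open and shut (so a half turn about z gives the same grasp; the last joint's range is limited). The gripper opens to 85 mm and grips with 20 to 120 N. Pads are 22 mm wide; open, the fingers measure 114 mm over their backs; the gripper's body (76 mm by 85 mm) begins 54 mm behind the grasp point. The pads swing forward as they close: fully open they stand 13 mm farther back than shut.
Start: joints at [-1.459, 0.263, -0.048, 1.259, 0, 1.415], TCP at [138.408, -506.43, 231.278] pointing down, gripper open.
Joint ranges: [-2.65, 2.65], [-0.89, 1.7], [-1.18, 1.37], [-2.13, 2.11], [-1.35, 1.29], [-3.14, 3.14]. Speed limits (rad/s): [1.89, 1.89, 2.57, 2.79, 3.14, 3.14].

## Interface

Orientations are given as a unit quaternion [w, x, y, z].
In Python, from plant import bot, imaging, sign_off, finder gives the robot as it stands.
- The arm moves only by the tool play_rows, never from a script. Its argument "rows" is a list of rows, each a list of 6 numbers: the shift along the tool's x, y, z in m, then the turn, a rotation vector about the tool's x, y, z in rad. In form: [[x, y, z, rx, ry, rz], ...]. A call has 1 to 10 rows; each row is the pose to reach, as a shift and turn from the pose commanded when the call began, along the tool's axes at that moment; what a row does not reach only later rows make up. A row lasts 1/8 s, in which the tool goes at most 62.5 mm and 10.7 degrees, less where a joint would pass 70% of its speed; a pose out of reach is approached as far as the arm can. A call with a gripper value outside its range is refused whole. "fingers" is the closure, from 0 (fully open) to 1 (shut), set as the call begins (left out, the last holds). The fingers move at their own pace and stop on an object; "squeeze" is the grip in N (left out, the last holds). Time passes only in rows, so rows that repeat a pose let the fingers close. It gives the time, the measured TCP pose, the force and the opening at its end, in the units of the state.
- bot.get_obs(): the state, without advancing time (a new reading comes with each control period).
- imaging.camera(name): name is "scene" or "top"; returns the picture (384x512x3 uint8, red, green, blue); there is no depth.
- imaging.camera_model(name): a dict with "intrinsics" (3x3 intrinsics, pixels), "cam_to_world" (4x4, takes a point from camera to world coordinates). Camera axes: x right, y up, looking along -z (the intrinsics and any distortion apply to the point x, -y, -z); pixel columns grow to the right and rows downward; lengths in mm; the calibration is good to about 2 mm. A picture is of the moment at which its call begins. camera_model takes no time and is no camera call.
- sign_off(): hands the job in, once; it reports no verdict.
Trained networks look in the newest picture that a camera, given by its name, has taken for a name from the list of things; names that differ only in an ending like _2 or _b are one class to them, and where a whole thing is asked for, a point or a joint stands for the part that bears it (a point fixed in the world has none). Each returns a list of dicts, best first, with "p" (0 to 1); they miss things now and then, are a little off and sometimes report something else, mostly with a low value. They report only what shows in the picture. A call takes as long as a camera call. They do not tell look-alikes from the thing itself.
- finder.find_in(camera, label): "position" ([column, row] in pixels, amid what is visible of it).
- finder.regions_of(camera, label): "pixels" (384x512 bool, what is visible of it) and "position" ([column, row] in pixels, amid what is visible of it).
- finder.landmark_of(camera, label): "position" ([column, row] in pixels: a listed point, or the origin of a listed thing).
The state is a dict: "clock": time; "joint_positions": joint angles; "qd": joint speeds; "joint_efforts": joint torques, N m; "tool_pos": TCP position; "orientation": TCP orientation; "wrist_force": force on the tool from outside, world axes, zero at the start; "ft_torque": the same for the moment, N m; "width": opening from 0.0 (shut) to 1.0 (fully open).
Only numpy, scipy, OpenCV 4.12 (cv2) and the standard library are available. Lean on these libraries where they do the work, as an engineer would, in place of code of your own. Each camera call takes 0.05 s, during which the arm holds its last target.

## Working session

There is one attempt and no reset: what is moved stays moved. The work goes in short steps, Python scripts to look and compute and a tool call to move; the robot and the scene stay as the last step left them, time stands still between calls to the robot, and variables do not carry over. Pictures are saved under pics/ and viewed, and the job is handed in when it is done.

Besides the shell and the picture viewer there is one more tool, called after "Request:" as a command line: name --pt "numbers of a row" for each row, then --argument value for the rest. play_rows: Moves the arm, as the interface text tells. Its arguments: {"type":"object","properties":{"rows":{"type":"array","items":{"type":"array","items":{"type":"number"}}},"fingers":{"type":"number"},"squeeze":{"type":"number"}},"required":["rows"]}

```bash
mkdir -p pics; cat > h.py <<'E'
import numpy as np, cv2
from plant import bot, imaging, sign_off, finder
def save(c,n):
    im=imaging.camera(c); cv2.imwrite(f'pics/{n}.png',im[:,:,::-1]); return im
def ray(c,uv):
    m=imaging.camera_model(c);K=np.array(m['intrinsics']);T=np.array(m['cam_to_world'])
    d=np.linalg.inv(K)@[uv[0],uv[1],1]; d=d*[1,-1,-1]
    return T[:3,3],T[:3,:3]@d
def atz(c,uv,z):
    o,d=ray(c,uv); return o+d*(z-o[2])/d[2]
def proj(c,p):
    m=imaging.camera_model(c);K=np.array(m['intrinsics']);T=np.linalg.inv(np.array(m['cam_to_world']))
    q=(T@[*p,1])[:3]*[1,-1,-1]; q=K@q; return q[:2]/q[2]
E
python3 - <<'E'
from h import *
print(bot.get_obs())
print(imaging.camera_model('top'),imaging.camera_model('scene'))
for c in('top','scene'):
    save(c,c+'0')
    for s in('round','hexagonal','square'):
        for l in('cap_','gauge_'):
            print(c,l+s,[(np.round(d['position'],1).tolist(),round(d['p'],2)) for d in finder.landmark_of(c,l+s)])
E
```

```text
{'clock': 0.0, 'joint_positions': array([-1.45928817e+00,  2.63487660e-01, -4.89246147e-02,  1.25937252e+00,
       -1.41919905e-05,  1.41545340e+00]), 'qd': array([-0.00094701, -0.00126974,  0.00045797, -0.00091606,  0.00102618,
        0.0011122 ]), 'joint_efforts': array([ 5.29638404e-03, -6.37628388e+01,  3.84568012e+01,  1.37383828e-02,
        2.26637184e-05,  9.07323965e-06]), 'tool_pos': array([ 138.37992749, -506.16432419,  230.84788973]), 'orientation': array([-4.94268767e-04,  9.91111888e-01,  1.33030000e-01,  3.73711494e-06]), 'wrist_force': array([0.77209419, 0.24126216, 0.16996565]), 'ft_torque': array([0.02754307, 0.00701229, 0.00767695]), 'width': 0.9967187684458022}
{'intrinsics': array([[406.04912522,   0.        , 250.39987095],
       [  0.        , 406.04912522, 195.1602513 ],
       [  0.        ,   0.        ,   1.        ]]), 'cam_to_world': array([[ 8.33537137e-03,  9.92768953e-01, -1.19751110e-01,
         4.12841513e+02],
       [-9.99918951e-01,  9.42751618e-03,  8.55649325e-03,
         7.08479930e+01],
       [ 9.62357637e-03,  1.19670083e-01,  9.9276707
[... 752 characters left out ...]
top cap_hexagonal [([158.3, 200.0], 0.61), ([163.4, 268.4], 0.47), ([182.6, 156.6], 0.45), ([227.2, 167.0], 0.38)]
top gauge_hexagonal [([167.0, 200.5], 0.86), ([227.8, 172.5], 0.86), ([192.7, 162.4], 0.56), ([168.9, 266.8], 0.56)]
top cap_square []
top gauge_square [([284.7, 208.1], 0.6), ([193.6, 163.1], 0.23)]
scene cap_round []
scene gauge_round []
scene cap_hexagonal [([242.7, 184.3], 0.52), ([214.4, 189.6], 0.48), ([240.5, 237.2], 0.42), ([207.3, 209.7], 0.35)]
scene gauge_hexagonal [([217.7, 210.2], 0.91), ([242.6, 257.1], 0.68), ([213.0, 232.0], 0.66), ([245.4, 201.4], 0.59), ([294.4, 206.6], 0.48)]
scene cap_square [([294.3, 182.0], 0.41)]
scene gauge_square [([295.1, 205.1], 0.77)]
```

```bash
python3 - <<'E'
import cv2
for c in('top0','scene0'):
    i=cv2.imread(f'pics/{c}.png'); 
    a,b=((120,280),(120,400)) if c=='top0' else ((150,290),(170,410))
    j=cv2.resize(i[a[0]:a[1],b[0]:b[1]],None,fx=2.8,fy=2.8,interpolation=cv2.INTER_CUBIC); cv2.imwrite(f'pics/{c}z.png',j)
E
```

```text
(no output)
```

View pics/top0.png

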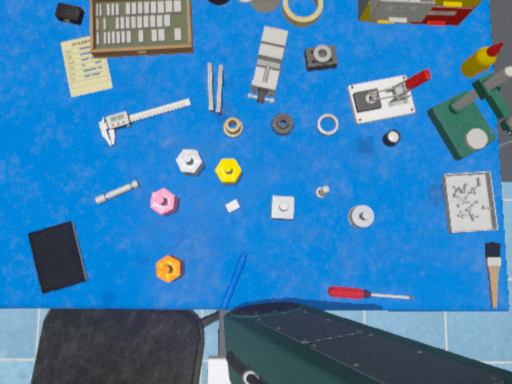

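View pics/scene0.png

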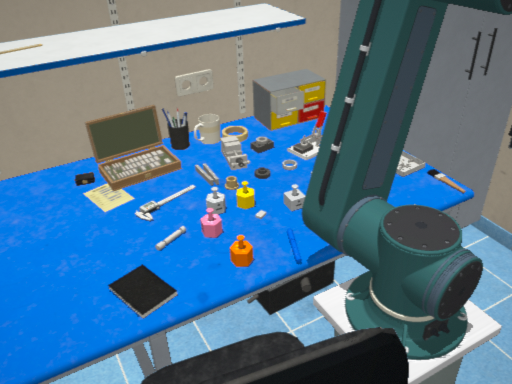

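View pics/top0z.png

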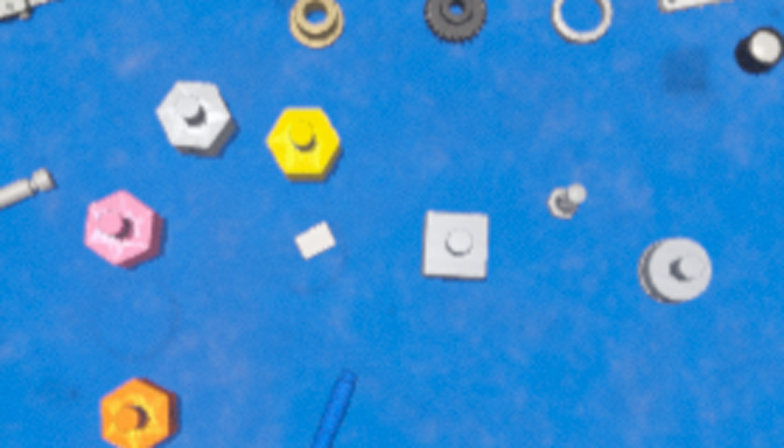

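View pics/scene0z.png

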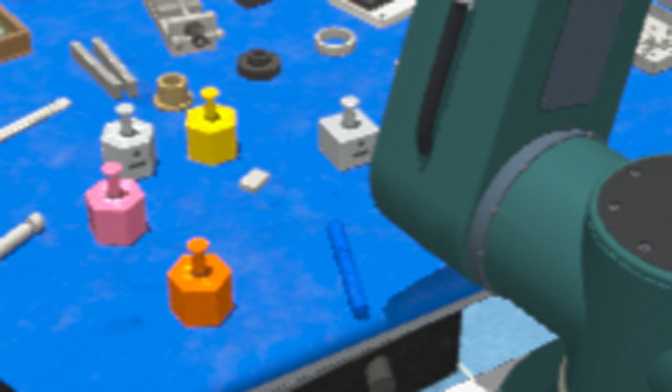

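Both views show the steel gauges: in the top picture the round one is at (361,216), the grey hexagonal at (190,161), and the square at (283,208). The orange, pink and yellow hexagons are decoys. Next I'll refine the cap centres.

```bash
python3 - <<'E'
import cv2,numpy as np
i=cv2.imread('pics/top0.png');out=[]
for u,v in((361,216),(190,161),(283,208)):
    j=cv2.resize(i[v-22:v+22,u-22:u+22],(264*1,264),interpolation=cv2.INTER_NEAREST)
    out.append(j)
s=cv2.imread('pics/scene0.png');
for u,v in((216,200),(295,195)):
    out.append(cv2.resize(s[v-22:v+22,u-22:u+22],(264,264),interpolation=cv2.INTER_NEAREST))
out.append(out[-1]*0)
cv2.imwrite('pics/z1.png',np.vstack([np.hstack(out[:3]),np.hstack(out[3:])]))
from h import *
for n,uv,h in(('r',(365.7,215.4),67),('h',(189.6,160.4),79),('s',(283.9,206.1),73)):
    print(n,atz('top',uv,h),proj('scene',atz('top',uv,h)))
print('bases',atz('top',(359.6,220.1),0),atz('top',(192.7,162.4),0),atz('top',(284.7,208.1),0))
E
```

```text
r [ 479.60496761 -198.43768363   67.        ] [346.94405803 173.35950773]
h [599.69392899 201.21372876  79.        ] [217.44419025 188.56282622]
s [498.46660057 -12.59722362  73.        ] [294.91598364 185.59527713]
bases [ 472.93942431 -203.0136325     0.        ] [611.10852604 204.87312293   0.        ] [500.47750391 -21.23275855   0.        ]
```

View pics/z1.png

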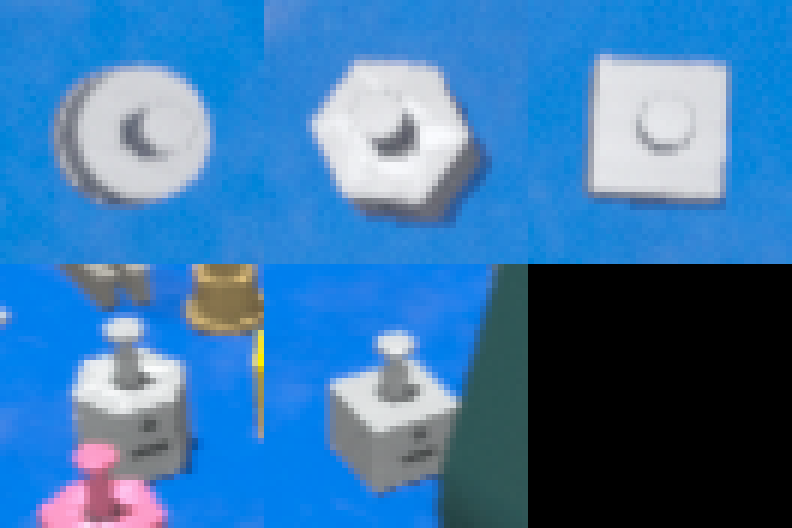

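```bash
python3 - <<'E'
import cv2,numpy as np
i=cv2.imread('pics/top0.png');out=[]
for u,v in((365,216),(187,158),(283,206)):
    g=i[v-13:v+14,u-13:u+14].astype(float)[:,:,2]
    g=np.clip((g-130)/(235-130),0,1)**2*255
    j=cv2.resize(g.astype(np.uint8),(270,270),interpolation=cv2.INTER_CUBIC)
    for k in range(0,270,50): cv2.line(j,(k,0),(k,4),255,1);cv2.line(j,(0,k),(4,k),255,1)
    out.append(j)
cv2.imwrite('pics/z2.png',np.hstack(out))
s=cv2.imread('pics/scene0.png');out=[]
from h import *
for n,uv,h in(('r',(366.7,214.7),67),('h',(186.2,157.2),79),('s',(282.8,205.5),73)):
    print(n,atz('top',uv,h),proj('scene',atz('top',uv,h)))
E
```

```text
r [ 481.21278702 -200.74902303   67.        ] [347.20720717 172.93864242]
h [606.98416755 209.09126173  79.        ] [214.06792156 188.18555399]
s [499.7998038  -10.12116732  73.        ] [294.00010081 185.62396045]
```

View pics/z2.png

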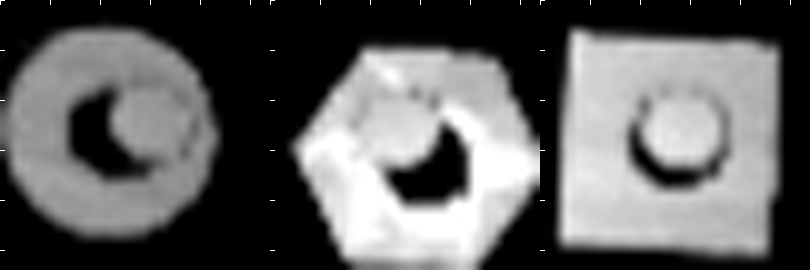

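Cap positions from the top view, with the hexagonal and square ones agreeing with the scene view: round (481,-201), hexagonal (607,209), square (500,-12). I'll move above the round gauge with the fingers shut and turn the tool so the last joint stays in range.

Request:
play_rows --pt "0.041 -0.02 0.012 0 0 -0.13" --pt "0.082 -0.041 0.024 0 0 -0.26" --pt "0.123 -0.061 0.036 0 0 -0.39" --pt "0.164 -0.082 0.048 0 0 -0.52" --pt "0.206 -0.102 0.06 0 0 -0.65" --pt "0.247 -0.123 0.073 0 0 -0.78" --pt "0.288 -0.143 0.085 0 0 -0.91" --pt "0.329 -0.163 0.097 0 0 -1.04" --pt "0.37 -0.184 0.109 0 0 -1.17" --pt "0.411 -0.204 0.121 0 0 -1.304" --fingers 1 --squeeze 20

```text
clock: 1.95
tool_pos: [482.2, -200.1, 110.0]
orientation: [0.0, 0.706, 0.709, 0.0]
wrist_force: [0.2, -0.4, -0.5]
width: -0.003
```

Request:
play_rows --pt "0 0 0 0 0 0" --pt "0 0 0 0 0 0"

```text
clock: 2.2
tool_pos: [480.9, -201.5, 110.3]
orientation: [-0.0, 0.707, 0.707, -0.0]
wrist_force: [0.2, -0.7, 0.5]
width: 0.0
```

```bash
python3 - <<'E'
from h import *
o=bot.get_obs();print(o)
i=save('top','top1');j=save('scene','scene1')
cv2.imwrite('pics/z3.png',np.hstack([cv2.resize(i[150:280,290:440],(450,390)),cv2.resize(j[100:230,280:396],(348,390))])[:,:,::-1])
print(proj('top',o['tool_pos']),proj('scene',o['tool_pos']))
E
```

```text
{'clock': 2.2, 'joint_positions': array([-5.52979058e-01,  3.25133724e-01, -3.00776046e-01,  9.45048518e-01,
       -2.60369036e-04,  1.01857745e+00]), 'qd': array([-2.29327591e-02, -1.06838974e-02, -2.57453404e-03, -1.40263923e-05,
       -3.92366711e-04,  9.56429240e-04]), 'joint_efforts': array([ 2.10775115e+00, -6.43807840e+01,  3.44481897e+01, -7.18692737e-02,
        6.06666226e-02, -3.06253158e-02]), 'tool_pos': array([ 480.85628803, -201.45620091,  110.33977027]), 'orientation': array([-4.87624390e-05,  7.07375480e-01,  7.06837964e-01, -1.45355153e-04]), 'wrist_force': array([ 0.21707091, -0.69149911,  0.45161126]), 'ft_torque': array([ 0.03520823, -0.02149937, -0.03011206]), 'width': 7.668953029077606e-05}
[372.934452   213.42411671] [348.46567028 161.21084269]
```

View pics/z3.png

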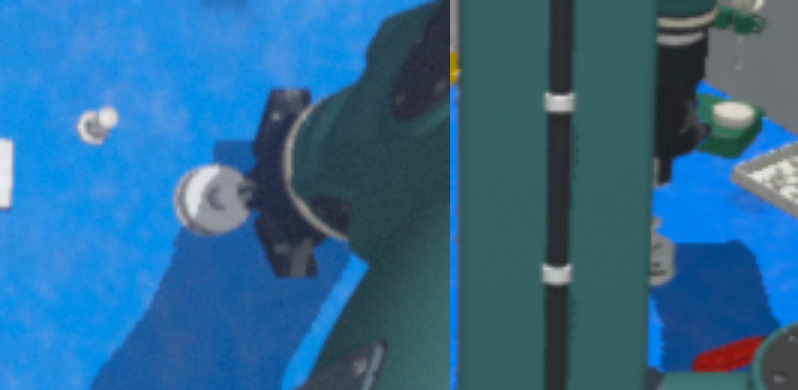

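Fingertips hang over the cap at scene pixel (350,162), as projected. The cap shows just below at (349,177). Pressing in stages.

Request:
play_rows --pt "0 0 0.015 0 0 0" --pt "0 0 0.03 0 0 0" --pt "0 0 0.038 0 0 0" --pt "0 0 0.041 0 0 0" --pt "0 0 0.043 0 0 0" --pt "0 0 0.045 0 0 0" --pt "0 0 0.047 0 0 0" --pt "0 0 0.049 0 0 0" --pt "0 0 0.05 0 0 0" --pt "0 0 0.05 0 0 0"

```text
clock: 3.55
tool_pos: [481.2, -201.4, 60.3]
orientation: [0.0, 0.707, 0.707, -0.0]
wrist_force: [0.7, -1.6, 1.3]
width: 0.0
```

```bash
python3 - <<'E'
from h import *
o=bot.get_obs();print(o['tool_pos'],o['wrist_force'],o['ft_torque'])
E
```

```text
[ 481.23550061 -201.41728879   60.33201495] [ 0.74938713 -1.6160098   1.29894907] [-0.27041842 -0.01807722 -0.0061173 ]
```

```bash
python3 - <<'E'
from h import *
i=save('top','top2');j=save('scene','scene2')
cv2.imwrite('pics/z4.png',np.hstack([cv2.resize(i[180:250,330:410],(440,385),interpolation=2),cv2.resize(j[130:200,330:396],(363,385),interpolation=2)])[:,:,::-1])
for k in range(3):
    imaging.camera('top');o=bot.get_obs();print(o['tool_pos'],o['wrist_force'],o['ft_torque'])
E
```

```text
[ 481.21213303 -201.38926499   60.37066549] [-0.0914081  -1.02430716  3.67309101] [-0.37808867 -0.12750374  0.04479924]
[ 481.21865692 -201.38646391   60.38214851] [ 1.13541028 -1.42466006  2.24265584] [-0.36655803 -0.11451948 -0.00192705]
[ 481.19990594 -201.40088661   60.35545166] [ 0.47399006 -2.93628861  2.42925695] [-0.32899517 -0.16335506  0.00595995]
```

View pics/z4.png

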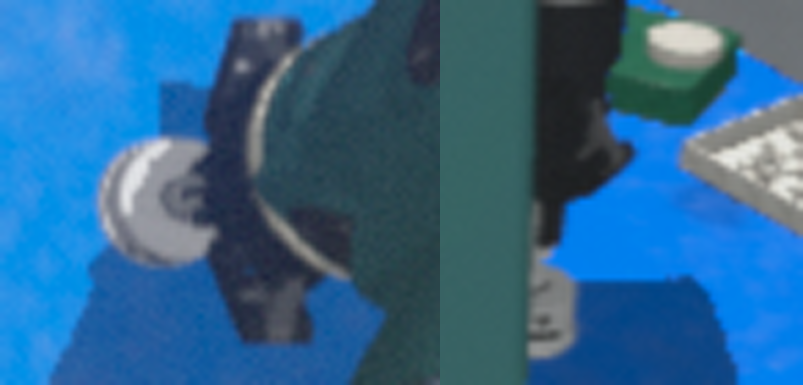

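The tips rest on the cap with about 2.8 N. Continuing down to about z = 51.

Request:
play_rows --pt "0 0 0.002 0 0 0" --pt "0 0 0.004 0 0 0" --pt "0 0 0.006 0 0 0" --pt "0 0 0.007 0 0 0" --pt "0 0 0.008 0 0 0" --pt "0 0 0.009 0 0 0" --pt "0 0 0.0094 0 0 0" --pt "0 0 0.0094 0 0 0"

```text
clock: 4.8
tool_pos: [481.1, -201.3, 50.9]
orientation: [0.0, 0.707, 0.707, 0.0]
wrist_force: [0.7, -1.1, 3.7]
width: 0.002
```

```bash
python3 - <<'E'
from h import *
for k in range(4):
    imaging.camera('top');o=bot.get_obs();print(o['tool_pos'],o['wrist_force'],o['ft_torque'])
E
```

```text
[ 481.10638491 -201.30428817   50.94054752] [ 0.73079893 -1.5927758   4.16804952] [-0.27222463 -0.20801117 -0.04596564]
[ 481.11333901 -201.31888449   50.9380165 ] [ 1.3225632  -0.93316769  4.68566495] [-0.2928841  -0.19079644 -0.03085566]
[ 481.12685437 -201.29339046   50.95227486] [ 0.6868591  -0.75938368  4.87058163] [-0.26850898 -0.15811282 -0.03522658]
[ 481.12310086 -201.29176287   50.93453235] [ 1.20910515 -0.97878457  4.74243826] [-0.27988308 -0.24165684  0.01629669]
```

The force has risen above friction to about 4.6 N at z = 51, so the round pin is in. Lift and go to the hexagonal gauge.

Request:
play_rows --pt "0 0 -0.03 0 0 0" --pt "0 0 -0.062 0 0 0" --pt "0.05 0.015 -0.064 0 0 0" --pt "0.1 0.031 -0.064 0 0 0" --pt "0.155 0.048 -0.064 0 0 0" --pt "0.21 0.065 -0.064 0 0 0" --pt "0.265 0.081 -0.064 0 0 0" --pt "0.32 0.098 -0.064 0 0 0" --pt "0.37 0.114 -0.064 0 0 0" --pt "0.41 0.126 -0.064 0 0 0"

```text
clock: 6.25
tool_pos: [606.7, 210.9, 114.2]
orientation: [-0.001, 0.707, 0.707, -0.001]
wrist_force: [-0.6, -1.3, 0.1]
width: 0.001
```

Request:
play_rows --pt "0 0 0 0 0 0" --pt "0 0 0 0 0 0"

```text
clock: 6.5
tool_pos: [606.4, 208.3, 114.3]
orientation: [-0.0, 0.707, 0.707, -0.001]
wrist_force: [0.4, 0.2, 0.6]
width: 0.001
```

```bash
python3 - <<'E'
from h import *
o=bot.get_obs();print(o['tool_pos'],o['wrist_force'],o['joint_positions'])
i=save('top','top3');j=save('scene','scene3')
cv2.imwrite('pics/z5.png',np.hstack([cv2.resize(i[120:240,145:395],(500,240)),cv2.resize(j[130:250,170:310],(280,240),interpolation=2)])[:,:,::-1])
print(proj('scene',o['tool_pos']))
E
```

```text
[606.41950785 208.3322802  114.34057061] [0.43403827 0.20586717 0.64838227] [ 2.03984317e-01  5.13744668e-01  3.04832915e-02  1.08905807e+00
 -1.08663402e-04  1.77456833e+00]
[213.46166861 178.33546409]
```

View pics/z5.png

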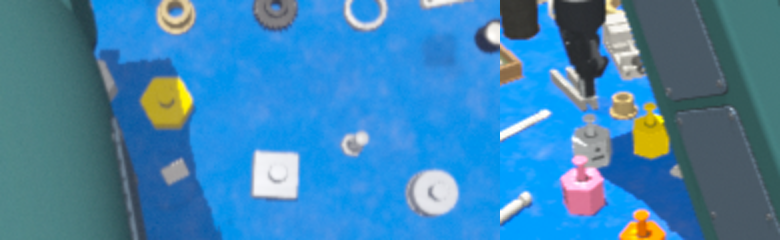

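The round cap is visibly lower in the top view. The tips at scene (213,178) are above the steel hexagonal cap (214,188). Pressing it.

Request:
play_rows --pt "0.0006 0.0005 0.015 0 0 0" --pt "0.0006 0.0005 0.028 0 0 0" --pt "0.0006 0.0005 0.032 0 0 0" --pt "0.0006 0.0005 0.034 0 0 0" --pt "0.0006 0.0005 0.036 0 0 0" --pt "0.0006 0.0005 0.038 0 0 0" --pt "0.0006 0.0005 0.04 0 0 0" --pt "0.0006 0.0005 0.042 0 0 0" --pt "0.0006 0.0005 0.0435 0 0 0" --pt "0.0006 0.0005 0.0435 0 0 0"

```text
clock: 7.85
tool_pos: [607.7, 209.3, 71.3]
orientation: [0.0, 0.707, 0.707, 0.0]
wrist_force: [0.2, 0.7, 2.4]
width: -0.002
```

```bash
python3 - <<'E'
from h import *
j=save('scene','scene4');cv2.imwrite('pics/z6.png',cv2.resize(j[150:230,180:260],(480,480),interpolation=2)[:,:,::-1])
for k in range(4):
    imaging.camera('top');o=bot.get_obs();print(o['tool_pos'],o['wrist_force'],o['ft_torque'])
E
```

```text
[607.70606635 209.32116554  71.45692186] [1.71260434 0.56280237 2.80574873] [ 0.07347873 -0.18424963 -0.03187331]
[607.73188171 209.35685995  71.46419891] [0.97007451 0.71929444 2.4360173 ] [ 0.09413767 -0.23764482  0.03226348]
[607.68618973 209.33309432  71.46050557] [1.65008699 0.59432229 2.00596849] [ 0.05019766 -0.22657958  0.0302901 ]
[607.6799972  209.31738614  71.43601531] [ 0.6989233  -0.26685357  2.20681981] [ 0.12103285 -0.22210088  0.01761876]
```

View pics/z6.png

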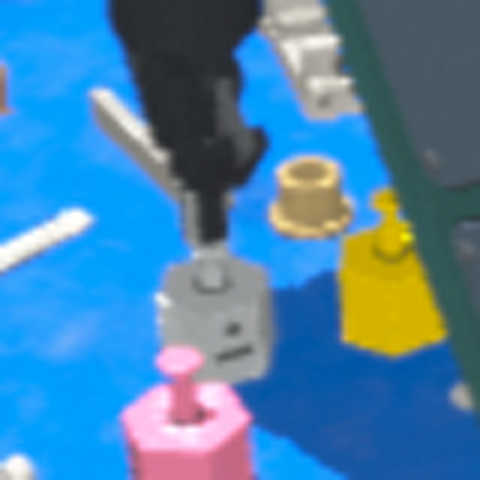

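Tips are on the steel cap and the pin is part way in. Pressing 8.4 mm more to z = 63.

Request:
play_rows --pt "0 0 0.002 0 0 0" --pt "0 0 0.004 0 0 0" --pt "0 0 0.0055 0 0 0" --pt "0 0 0.007 0 0 0" --pt "0 0 0.008 0 0 0" --pt "0 0 0.0086 0 0 0" --pt "0 0 0.0086 0 0 0"

```text
clock: 8.98
tool_pos: [607.7, 209.3, 62.9]
orientation: [0.0, 0.707, 0.707, 0.0]
wrist_force: [2.2, 0.9, 5.1]
width: 0.0
```

```bash
python3 - <<'E'
from h import *
for k in range(4):
    imaging.camera('top');o=bot.get_obs();print(o['tool_pos'],o['wrist_force'],o['ft_torque'])
E
```

```text
[607.64557845 209.33042132  62.8737249 ] [ 1.54882435 -0.0598655   4.19270424] [ 0.1281445  -0.3686475  -0.04551037]
[607.65316996 209.3115246   62.88205458] [2.15619987 0.03550151 5.08721943] [ 0.1389041  -0.40957228 -0.01587005]
[607.66839064 209.33358065  62.88375687] [1.79010015 0.10270097 4.93318322] [ 0.16212119 -0.40137307  0.03434837]
[607.64350248 209.33725539  62.86179504] [1.31163676 1.05514505 3.83196693] [ 0.10166021 -0.36087802  0.01908336]
```

The force is about 4.6 N, so the hexagonal pin is in. On to the square.

Request:
play_rows --pt "0 0 -0.025 0 0 0" --pt "0 0 -0.049 0 0 0" --pt "-0.037 -0.018 -0.049 0 0 0" --pt "-0.074 -0.036 -0.049 0 0 0" --pt "-0.111 -0.054 -0.049 0 0 0" --pt "-0.148 -0.072 -0.049 0 0 0" --pt "-0.185 -0.09 -0.049 0 0 0" --pt "-0.2213 -0.1075 -0.049 0 0 0" --pt "-0.2213 -0.1075 -0.049 0 0 0" --pt "-0.2213 -0.1075 -0.049 0 0 0"

```text
clock: 10.42
tool_pos: [499.9, -11.8, 111.6]
orientation: [-0.0, 0.707, 0.707, -0.0]
wrist_force: [1.0, -0.3, -0.3]
width: -0.001
```

```bash
python3 - <<'E'
from h import *
o=bot.get_obs();print(o['tool_pos'],o['wrist_force'])
i=save('top','top5');j=save('scene','scene5')
cv2.imwrite('pics/z7.png',np.hstack([cv2.resize(i[120:240,145:395],(500,240)),cv2.resize(j[130:250,170:310],(280,240),interpolation=2)])[:,:,::-1])
print(proj('scene',o['tool_pos']))
E
```

```text
[499.94460321 -11.75981549 111.60616496] [ 0.99858901 -0.34825133 -0.27261313]
[294.59829736 174.73396489]
```

View pics/z7.png

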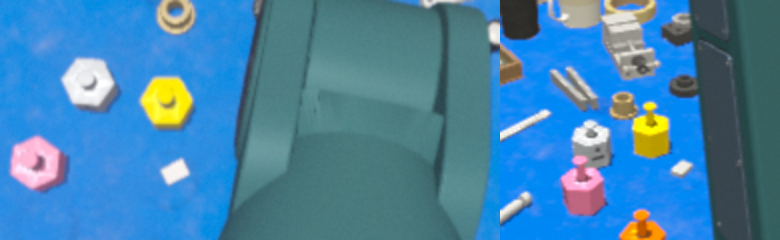

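The hexagonal cap is clearly down in both views. The arm hides the square gauge, but the pose matches its measured position. Pressing it.

Request:
play_rows --pt "0 0 0.015 0 0 0" --pt "0 0 0.03 0 0 0" --pt "0 0 0.035 0 0 0" --pt "0 0 0.038 0 0 0" --pt "0 0 0.04 0 0 0" --pt "0 0 0.042 0 0 0" --pt "0 0 0.044 0 0 0" --pt "0 0 0.045 0 0 0" --pt "0 0 0.046 0 0 0" --pt "0 0 0.046 0 0 0"

```text
clock: 11.78
tool_pos: [500.2, -12.0, 65.8]
orientation: [0.0, 0.707, 0.707, 0.0]
wrist_force: [0.7, 1.4, 3.0]
width: 0.003
```

```bash
python3 - <<'E'
from h import *
for k in range(4):
    imaging.camera('top');o=bot.get_obs();print(o['tool_pos'],o['wrist_force'],o['ft_torque'])
E
```

```text
[500.24934343 -11.99810639  65.84446876] [2.10072665 2.49594114 2.34559984] [ 0.33423337 -0.3297161  -0.01846262]
[500.22533135 -11.9917755   65.83194285] [1.78844272 2.92122499 2.88307189] [ 0.29576608 -0.24328602 -0.03381598]
[500.18388484 -11.98814065  65.8452933 ] [1.01988025 1.48247189 2.2086172 ] [ 0.29157875 -0.29580958  0.03839685]
[500.18735843 -12.00912575  65.84658092] [1.33280085 1.78073208 2.29511268] [ 0.30368297 -0.35746984 -0.00217529]
```

Request:
play_rows --pt "0 0 0.002 0 0 0" --pt "0 0 0.004 0 0 0" --pt "0 0 0.0055 0 0 0" --pt "0 0 0.007 0 0 0" --pt "0 0 0.008 0 0 0" --pt "0 0 0.009 0 0 0" --pt "0 0 0.009 0 0 0"

```text
clock: 12.85
tool_pos: [500.2, -12.0, 56.8]
orientation: [0.0, 0.707, 0.707, 0.0]
wrist_force: [2.2, 0.9, 5.1]
width: 0.003
```

```bash
python3 - <<'E'
from h import *
for k in range(4):
    imaging.camera('top');o=bot.get_obs();print(o['tool_pos'],o['wrist_force'],o['ft_torque'])
E
```

```text
[500.15184262 -12.01248054  56.84178206] [1.83313177 0.88601694 4.46853884] [ 0.25873193 -0.43373343 -0.00103453]
[500.17545664 -12.01429912  56.87121042] [2.59522059 1.96912182 4.06682309] [ 0.29722547 -0.37275756  0.02588427]
[500.15729277 -12.01244537  56.87029792] [2.71392017 1.11862018 5.99050175] [ 0.24955565 -0.39790999  0.06335325]
[500.16859897 -12.00185079  56.87799857] [2.27938556 1.50012079 4.18435435] [ 0.23931059 -0.38776124  0.00266834]
```

The square pin is in too, at about 4.7 N. Lift and swing clear to look.

Request:
play_rows --pt "0 0 -0.025 0 0 0" --pt "0 0 -0.06 0 0 0" --pt "0 0 -0.11 0 0 0" --pt "-0.03 -0.015 -0.15 0 0 0" --pt "-0.08 -0.035 -0.16 0 0 0" --pt "-0.13 -0.06 -0.16 0 0 0" --pt "-0.18 -0.085 -0.16 0 0 0" --pt "-0.23 -0.11 -0.16 0 0 0" --pt "-0.28 -0.135 -0.16 0 0 0" --pt "-0.33 -0.16 -0.16 0 0 0"

```text
clock: 14.3
tool_pos: [338.5, -343.2, 216.4]
orientation: [-0.001, 0.707, 0.707, -0.0]
wrist_force: [1.7, -0.9, 0.2]
width: -0.002
```

Request:
play_rows --pt "-0.05 -0.05 0 0 0 0" --pt "-0.1 -0.1 0 0 0 0" --pt "-0.15 -0.15 0 0 0 0" --pt "-0.15 -0.2 0 0 0 0" --pt "-0.15 -0.2 0 0 0 0" --pt "-0.15 -0.2 0 0 0 0"

```text
clock: 15.05
tool_pos: [139.8, -491.6, 216.4]
orientation: [-0.0, 0.708, 0.707, 0.0]
wrist_force: [1.0, -1.0, 0.8]
width: -0.003
```

```bash
python3 - <<'E'
from h import *
o=bot.get_obs();print(o['tool_pos'],o['wrist_force'],o['clock'])
i=save('top','top6');j=save('scene','scene6')
a=cv2.imread('pics/top0.png')[:,:,::-1]
Z=lambda q:np.hstack([cv2.resize(q[v-20:v+20,u-20:u+20],(260,260),interpolation=2) for u,v in((361,216),(190,161),(283,208))])
cv2.imwrite('pics/z8.png',np.vstack([Z(a),Z(i)])[:,:,::-1])
for n,uv,h in(('r',(0,0),54),): pass
for n,p in(('r',(481,-201)),('h',(607.3,209.2)),('s',(500,-12))):
    h={'r':54,'h':66,'s':60}[n]; print(n,proj('top',(*p,h)),proj('scene',(*p,h)))
E
```

```text
[ 139.80752776 -491.55734385  216.44097566] [ 0.95276367 -1.02063805  0.8462641 ] 15.05
r [365.14696614 215.20060786] [347.01361741 176.39141744]
h [186.99083724 158.26790846] [214.3228422  191.71039844]
s [283.11636029 205.95774856] [294.42311713 188.95884731]
```

View pics/z8.png

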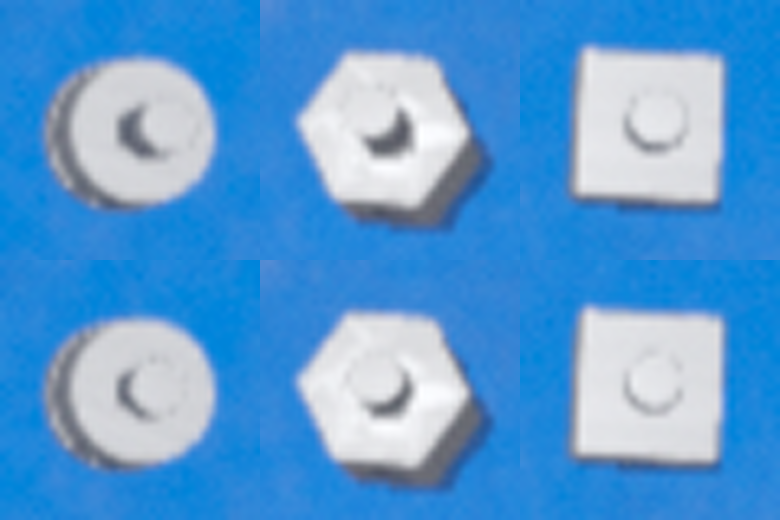

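View pics/scene6.png

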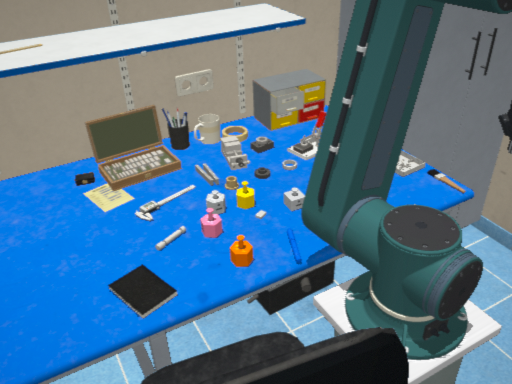

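In the before/after crops all three caps sit lower: round about (365,215), hexagonal (187,158), square (283,206). These match the projections for pins fully in. The gauges have not moved and the arm is clear.

```bash
python3 -c "
from h import *
sign_off()"
```

```text
the job is handed in; nothing more can be done
```

I pressed the three steel gauges' caps straight down with the shut fingertips, in the order round, six-sided, square, and handed the job in at about 15 s of the 48 s allowed.

- **Pressing:** I stopped each press 3 mm below the cap's "fully in" height. There the upward force read about 4.6 N, against 2–3 N while the pin was still sliding, which is what a pin at its stop with the cap spring pushing back should give.
- **Last pictures:** In the top view all three caps sit lower, where they should appear with the pins fully in. The gauges are in the same place as before, I saw nothing else moved, and the arm is clear.
- **Limits of the checks:** The arm hid the square gauge while I pressed it, so that press relied on the measured position and the force reading. The arm covers the round gauge in the last scene-camera picture, so its final check is from the top view only. While pressing there were also small sideways forces of up to about 3 N, but they shifted nothing visible.

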